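# Unlock and open the waffle pan

### The arm

A 6-joint arm with a two-finger parallel gripper is mounted at the origin on the work surface. World frame = base frame: x ahead of the robot, y to its left, z up, the work surface at z = 0. Lengths are in m, angles in degrees, forces in N, time in s.
With the tool pointing down it reaches from about 0.25 to 0.725 m from the base axis. Payload 9.7 kg.
Tool frame: the origin (TCP) lies at the very end of the fingers, on their centre line; the grasp point (between the pads) lies 19 mm behind it; y points along the fingers, x is the direction in which the jaws open and shut, and the axes are right-handed (so a half turn about y gives the same grasp; the last joint's range is limited). The gripper opens to 85 mm and grips with 20 to 120 N. Pads are 22 mm wide; open, the fingers measure 114 mm over their backs; the gripper's body (76 mm by 85 mm) begins 54 mm behind the grasp point. The pads swing forward as they close: fully open they stand 13 mm farther back than shut.
Start: joints at [76.146, 4.979, 10.078, 95.1, 0, 90], TCP at [0.132, 0.534, 0.231] pointing down, gripper open.
Joint ranges: [-179.16, 179.16], [-48.56, 103.87], [-65.8, 70.77], [-126.05, 130.52], [-82.76, 87.17], [-180, 180]. Speed limits (degrees/s): [127.2, 127.2, 147.25, 180, 180, 180].

### API

Orientations are given as [roll, pitch, yaw] about the fixed x, y, z axes, in that order (R = Rz(yaw) Ry(pitch) Rx(roll)).
In Python, from workcell import bot gives the robot as it stands.
- The arm moves only by the shell command python3 -m jog 'ROWS' [FORCE]. ROWS is JSON, a list of rows, each a list of 7 numbers: the closure, from 0 (fully open) to 1 (shut), then the shift along the world's x, y, z in units of 25 mm (1.0 is 25 mm), then the turn, a rotation vector about the world's x, y, z in units of 5 degrees (1.0 is 5 degrees). A call has 1 to 5 rows; each row is the pose to reach, as a shift and turn from the pose commanded when the call began; what a row does not reach only later rows make up. A row lasts 1/10 s, in which the tool goes at most 50 mm and 8.59 degrees, less where a joint would pass 70% of its speed; a pose out of reach is approached as far as the arm can. A call with a gripper value outside its range is refused whole. The fingers move at their own pace and stop on an object; FORCE is the grip in N (left out, the last holds). Time passes only in rows, so rows that repeat a pose let the fingers close. It gives the time, the measured TCP pose, the force and the opening at its end, in the units of the state.
- bot.get_obs(): the state, without advancing time (a new reading comes with each control period).
- bot.camera(name): name is "scene" or "top"; returns (picture, depth): 400x640x3 uint8, red, green, blue; 400x640 float32, m along the optical axis (not along the pixel's ray), 0 where there is no reading.
- bot.camera_model(name): a dict with "fx", "fy", "cx", "cy" (pixels), "k1" (the pictures are not rectified: a ray, as slopes to the right and down, at radius r is drawn at 1 + k1 r^2 times it, then the intrinsics apply), "rvec" (rotation vector, rad) and "tvec" (3), from world to camera coordinates, as OpenCV has them. Camera axes: x right, y down, z forward; pixel columns grow to the right and rows downward; lengths in m; the calibration is good to about 2 mm. A picture is of the moment at which its call begins. camera_model takes no time and is no camera call.
- bot.job_done(): hands the job in, once; it reports no verdict.
Trained networks look in the newest picture that a camera, given by its name, has taken for a name from the list of things; names that differ only in an ending like _2 or _b are one class to them, and where a whole thing is asked for, a point or a joint stands for the part that bears it (a point fixed in the world has none). Each returns a list of dicts, best first, with "conf" (0 to 1); they miss things now and then, are a little off and sometimes report something else, mostly with a low value. They report only what shows in the picture. A call takes as long as a camera call.
- bot.regions_of(camera, label): "pixels" (400x640 bool, what is visible of it) and "point" ([row, column] in pixels, amid what is visible of it).
The state is a dict: "time": time; "q": joint angles; "qd": joint speeds; "joint_efforts": joint torques, N m; "ee_pos": TCP position; "tcp_rot": TCP orientation; "wrist_force": force on the tool from outside, world axes, zero at the start; "torque": the same for the moment, N m; "opening": finger opening in m.
Only numpy, scipy, OpenCV 4.12 (cv2) and the standard library are available. Lean on these libraries where they do the work, as an engineer would, in place of code of your own. Each camera call takes 0.05 s, during which the arm holds its last target. There are 200 camera calls.

### The job

Open the waffle pan for the next waffle: draw the blue keeper fully out, off the latch handle, swing the latch with the yellow knob all the way round, towards the pan's front, so that it clears the lid, then raise the lid gently until it stands upright, and let go. Do not throw the lid up or let it drop, never force a part that is still locked, and leave everything else on the shelf where it stands.

Things in the scene. Friction and masses are not known exactly. Their poses are not given: they have to be found in the camera images.
- pan: The lower half of a dark waffle pan (144 x 170 mm) bolted in a low steel stand on the red tiles; it cannot move. Origin on the tiles under the middle of the pan. Its axes: -x is the pan's front (handle side, towards the robot), +y its left, -y its right side, where the latch and keeper are; z up. 'Pan x' and 'pan y' below mean these axes.
- keeper_fin (a point): Middle of the upright blue fin of the keeper (fin 12 mm thick along pan x, 36 mm long along pan y, 36 mm tall; this point is 18 mm above the fin's foot and 18 mm below its top, 118 mm above the tiles). The keeper is a blue fork whose two 20 mm tall prongs sit either side of the outer tip of the latch handle, so that the latch cannot turn. It slides straight along pan -y, away from the pan.
- keeper (a joint): Travel of the blue keeper in m: near 0 = fork over the latch handle's tip (blocking), 0.045 = drawn fully outwards (pan -y) to its stop. The latch is free above about 0.032. Friction about 2 N holds it where it is left.
- latch_knob (a point): Middle of the yellow upright round knob on the latch handle (18 mm diameter, 36 mm tall; this point is 116 mm above the tiles, 16 mm below the knob's top and 20 mm above the handle bar). It stands 58 mm from the pivot.
- latch_pivot (a point): Pivot of the latch, on its upright axis, at the bar's top face (96 mm above the tiles), at the pan's right side. The latch is a steel bar, 20 mm wide, 12 mm thick: its short head (42 mm) lies over the lid's edge and its long handle (105 mm) points to pan -y when shut.
- latch (a joint): Angle of the latch in rad: 0 = shut, handle to pan -y, head over the lid; it grows clockwise seen from above as the handle swings towards pan -x (towards the robot); 1.57 = stop, handle to pan -x. The lid is free above about 1.15. Friction about 1.5 N at the knob.
- lid_bar (a point): Middle of the lid's steel handle bar: a round bar 14 mm in diameter, 100 mm clear between its two arms, parallel to pan y, 45 mm in front of the lid's edge and 100 mm above the tiles when the lid is shut. A second, lower steel handle of the fixed half lies 60 mm below it.
- lid_hinge (a point): Middle of the lid's hinge line, at the pan's far side (pan +x), 57 mm above the tiles; the hinge line is parallel to pan y. Shut, the bar lies 197 mm nearer the robot along pan x and 43 mm higher than this.
- lid (a joint): Opening angle of the lid in rad: 0 = shut and flat, 1.57 = upright, 1.65 = stop; it grows as the front of the lid rises and goes over to pan +x. Lid about 0.45 kg; low down it falls shut if let go, but from about 1.2 rad its hinge friction holds it where it is left.
- jug: Bystander: clear glass measuring jug, 92 mm across, 110 mm high, handle on its -y side, stands behind the keeper (far side). Origin at the centre of its underside.
- plate: Bystander: white ceramic plate, 180 mm across, 18 mm high, left of the pan. Origin at the centre of its underside.
- sugar_jar: Bystander: blue lidded sugar jar, 60 mm across, 95 mm high, behind the pan's hinge. Origin at the centre of its underside.
- spatula: Bystander: spatula with wooden handle, 280 mm long, lying flat at the pan's front left. Origin at the centre of its underside.
- bowl: Bystander: white bowl, 120 mm across, 60 mm high, to the robot's right. Origin at the centre of its underside.

How it is judged:
By the outcome, as a careful person would: the job done as asked, in the order asked, and still so for the second after the job is handed in, with the robot touching nothing.
It also fails if it takes over 62 s, if anything falls off the work surface, if the arm or the gripper's body presses on something with over 40 N, if the wrist force passes 120 N, or if a joint passes its speed limit or range.

## Working session

There is one attempt and no reset: what is moved stays moved. The work goes in short steps, Python scripts to look and compute and a shell command to move; the robot and the scene stay as the last step left them, time stands still between calls to the robot, and variables do not carry over. Pictures are saved under pics/ and viewed, about 8 in all and at most 12, crops included, and the job is handed in when it is done.

```bash
mkdir -p pics
cat > h.py <<'E'
import numpy as np,cv2
from workcell import bot
def world(cam,rows,cols,d):
    m=bot.camera_model(cam);K=np.array([[m['fx'],0,m['cx']],[0,m['fy'],m['cy']],[0,0,1]])
    p=cv2.undistortPoints(np.stack([cols,rows],-1).reshape(-1,1,2).astype(float),K,np.array([m['k1'],0,0,0.]))[:,0]
    d=np.asarray(d,float).ravel();c=np.c_[p*d[:,None],d]
    R=cv2.Rodrigues(np.array(m['rvec'],float))[0]
    return (c-np.array(m['tvec']).ravel())@R
def region(cam,label,depth):
    out=[]
    for r in bot.regions_of(cam,label)[:2]:
        rr,cc=np.nonzero(r['pixels']&(depth>0))
        if len(rr)<3: continue
        out.append((r['conf'],r['point'],world(cam,rr,cc,depth[rr,cc])))
    return out
E
cat > look.py <<'E'
from h import *
import sys
tag=sys.argv[1]
ims=[]
for cam in ['scene','top']:
    im,d=bot.camera(cam);cv2.imwrite(f'pics/{tag}_{cam}.png',im[:,:,::-1])
    for l in sys.argv[2:]:
        for c,p,w in region(cam,l,d):
            print(cam,l,round(c,2),np.round(p),len(w),'med',np.median(w,0).round(3),'lo',np.percentile(w,3,axis=0).round(3),'hi',np.percentile(w,97,axis=0).round(3))
s=bot.get_obs();print(s['time'],s['ee_pos'],s['tcp_rot'],s['wrist_force'],s['opening'])
E
python3 look.py a keeper_fin latch_knob latch_pivot lid_bar lid_hinge pan jug plate sugar_jar spatula bowl
```

```text
scene keeper_fin 0.56 [185. 297.] 413 med [ 0.556 -0.107  0.098] lo [ 0.528 -0.137  0.081] hi [ 0.575 -0.07   0.134]
scene latch_knob 0.71 [190. 331.] 424 med [ 0.558 -0.022  0.095] lo [ 0.54  -0.088  0.085] hi [0.568 0.047 0.129]
scene latch_knob 0.32 [199. 377.] 2954 med [0.566 0.127 0.079] lo [0.441 0.046 0.001] hi [0.635 0.204 0.103]
scene latch_pivot 0.9 [186. 326.] 427 med [ 0.558 -0.027  0.095] lo [ 0.542 -0.087  0.085] hi [0.567 0.047 0.13 ]
scene latch_pivot 0.33 [186. 464.] 719 med [0.456 0.411 0.003] lo [ 0.419  0.234 -0.002] hi [0.479 0.477 0.02 ]
scene lid_bar 0.83 [196. 378.] 2772 med [0.567 0.127 0.079] lo [0.449 0.047 0.067] hi [0.635 0.201 0.102]
scene lid_bar 0.47 [186. 464.] 646 med [0.456 0.414 0.003] lo [ 0.419  0.239 -0.002] hi [0.476 0.476 0.019]
scene lid_hinge 0.86 [197. 376.] 2924 med [0.565 0.125 0.079] lo [0.442 0.046 0.047] hi [0.635 0.203 0.103]
scene lid_hinge 0.47 [184. 300.] 463 med [ 0.555 -0.108  0.098] lo [ 0.528 -0.139  0.08 ] hi [ 0.576 -0.068  0.135]
scene pan 0.8 [199. 354.] 6706 med [0.567 0.066 0.076] lo [ 0.449 -0.181  0.007] hi [0.646 0.199
[... 2141 characters left out ...]
86  0.012] hi [0.576 0.046 0.133]
top plate 0.21 [218. 264.] 2259 med [0.551 0.123 0.08 ] lo [0.444 0.044 0.074] hi [0.625 0.2   0.105]
top sugar_jar 0.85 [170. 248.] 333 med [0.725 0.167 0.092] lo [0.705 0.143 0.012] hi [0.757 0.195 0.099]
top spatula 0.63 [253. 186.] 654 med [0.449 0.413 0.005] lo [ 0.417  0.216 -0.001] hi [0.476 0.472 0.022]
top bowl 0.6 [238. 445.] 957 med [ 0.471 -0.492  0.026] lo [ 0.419 -0.534  0.002] hi [ 0.52  -0.435  0.062]
top bowl 0.34 [165. 251.] 307 med [0.724 0.167 0.092] lo [0.705 0.144 0.028] hi [0.756 0.193 0.099]
1.2 [0.13168859 0.53399724 0.23128549] [-8.99993378e+01 -8.34520852e-04  7.61454950e+01] [ 0.45516142 -0.05116106  0.48537141] 0.0857763356795573
```

```bash
cat > m.py <<'E'
from h import *
for cam in ['scene','top']:
    im,d=bot.camera(cam)
    rr,cc=np.nonzero(d>0);W=world(cam,rr,cc,d[rr,cc]);C=im[rr,cc].astype(int)
    box=(W[:,0]>.4)&(W[:,0]<.68)&(W[:,1]>-.22)&(W[:,1]<.24)
    blue=box&(C[:,2]>C[:,0]+40)&(W[:,2]>.07)
    yel=box&(C[:,0]>C[:,2]+60)&(C[:,1]>C[:,2]+40)&(W[:,2]>.09)
    fin=blue&(W[:,2]>.115)
    for n,s in [('blue',blue),('fintop',blue&(W[:,2]>.130)),('fin',fin),('yel',yel),('yeltop',yel&(W[:,2]>.127))]:
        if s.sum()>3: print(cam,n,s.sum(),W[s].mean(0).round(4),W[s].min(0).round(3),W[s].max(0).round(3),cv2.minAreaRect((W[s][:,:2]*1000).astype(np.float32)))
    bar=box&(W[:,0]<.475)&(W[:,2]>.088)&(W[:,2]<.112)&(W[:,1]>.06)&(W[:,1]<.19)
    p=W[bar];print(cam,'bar',len(p),p.mean(0).round(4),p.min(0).round(3),p.max(0).round(3),'yaw',np.degrees(-np.polyfit(p[:,1],p[:,0],1)[0]) and np.degrees(np.arctan(-np.polyfit(p[:,1],p[:,0],1)[0])))
    for r in bot.regions_of(cam,'lid_bar')[:1]:
        k=r['pixels'][rr,cc]&(W[:,2]>.07)&(W[:,2]<.09);print(cam,'lid rect',cv2.minAreaRect((W[k][:,:2]*1000).astype(np.float32)))
    u=im[110:290,200:480] if cam=='scene' else im[140:290,200:420]
    cv2.imwrite(f'pics/b_{cam}.png',cv2.resize(u,None,fx=2.7,fy=2.7,interpolation=cv2.INTER_CUBIC)[:,:,::-1])
E
python3 m.py
```

```text
scene blue 395 [ 0.557  -0.1063  0.1034] [ 0.525 -0.14   0.075] [ 0.578 -0.064  0.138] ((550.0663452148438, -102.4674072265625), (74.05718231201172, 53.48335647583008), 86.91825866699219)
scene fintop 42 [ 0.5501 -0.1213  0.1341] [ 0.541 -0.136  0.13 ] [ 0.558 -0.107  0.138] ((548.4888305664062, -121.1902084350586), (29.563692092895508, 15.647605895996094), 82.35652160644531)
scene fin 77 [ 0.5513 -0.121   0.1291] [ 0.541 -0.136  0.115] [ 0.558 -0.105  0.138] ((548.5618286132812, -120.64608764648438), (30.66168212890625, 15.647605895996094), 82.35652160644531)
scene yel 70 [ 0.5562 -0.0449  0.1197] [ 0.544 -0.054  0.096] [ 0.562 -0.037  0.133] ((553.20263671875, -45.57002258300781), (17.686614990234375, 18.268186569213867), 88.6510009765625)
scene yeltop 29 [ 0.5532 -0.0459  0.1296] [ 0.544 -0.054  0.127] [ 0.562 -0.037  0.133] ((552.44482421875, -45.788185119628906), (17.329143524169922, 15.361116409301758), 61.35087585449219)
scene bar 221 [0.4519 0.1299 0.1008] [0.438 0.075 0.089] [0.474 0.185 0.109] yaw -2.522993521994145
scene lid rect ((549.2237548828125, 125.35811614990234), (
[... 503 characters left out ...]
107  0.142] ((544.2544555664062, -123.20636749267578), (31.887081146240234, 12.154224395751953), 88.84790802001953)
top yel 33 [ 0.549  -0.0465  0.1255] [ 0.541 -0.056  0.097] [ 0.558 -0.037  0.137] ((549.6485595703125, -46.45053482055664), (19.69074058532715, 16.820913314819336), 89.4339828491211)
top yeltop 23 [ 0.5495 -0.0458  0.132 ] [ 0.543 -0.053  0.128] [ 0.556 -0.037  0.137] ((549.464599609375, -45.33293914794922), (16.035017013549805, 13.359408378601074), 86.31634521484375)
top bar 191 [0.4469 0.1281 0.1027] [0.433 0.072 0.09 ] [0.474 0.184 0.111] yaw -2.6464678565781163
top lid rect ((550.194091796875, 123.73344421386719), (168.10464477539062, 163.62916564941406), 86.7005615234375)
```

View pics/b_scene.png

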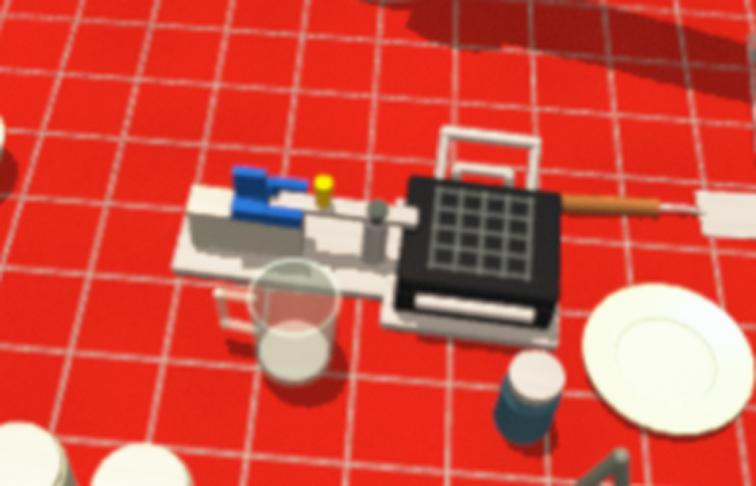

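View pics/b_top.png

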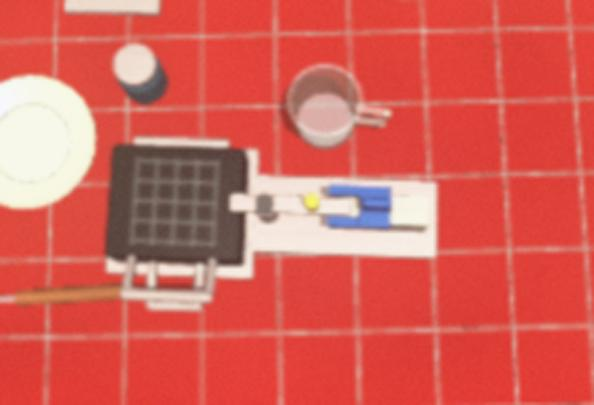

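Scene: the fin (crop px 250,185), the yellow knob (323,188) and the bar (490,133) agree with the measurements. The pan's yaw is about -3°. Now moving above the fin.

```bash
python3 -m jog '[[0,0.8,-1.3,0,0,0,-0.8],[0,1.6,-2.6,0,0,0,-1.6],[0,2.4,-3.9,0,0,0,-2.4],[0,3.3,-5.2,0,0,0,-3.2],[0,4.2,-6.5,0,0,0,-4]]' 40; python3 -m jog '[[0,0.8,-1.3,0,0,0,-0.8],[0,1.6,-2.6,0,0,0,-1.6],[0,2.4,-3.9,0,0,0,-2.4],[0,3.3,-5.2,0,0,0,-3.2],[0,4.2,-6.5,0,0,0,-4]]';python3 -m jog '[[0,0.8,-1.3,0,0,0,-0.8],[0,1.6,-2.6,0,0,0,-1.6],[0,2.4,-3.9,0,0,0,-2.4],[0,3.3,-5.2,0,0,0,-3.2],[0,4.2,-6.5,0,0,0,-4]]';python3 -m jog '[[0,0.8,-1.3,0,0,0,-0.8],[0,1.6,-2.6,0,0,0,-1.6],[0,2.4,-3.9,0,0,0,-2.4],[0,3.3,-5.2,0,0,0,-3.2],[0,4.2,-6.5,0,0,0,-3.8]]'
```

```text
time: 1.9
ee_pos: [0.2372, 0.3702, 0.2314]
tcp_rot: [-90.0, -0.0, 56.0]
wrist_force: [0.4, 0.0, 0.1]
opening: 0.0852
time: 2.4
ee_pos: [0.3423, 0.2076, 0.2315]
tcp_rot: [-90.0, -0.0, 36.0]
wrist_force: [0.8, 1.0, 0.1]
opening: 0.0854
time: 2.9
ee_pos: [0.4473, 0.0449, 0.2315]
tcp_rot: [-90.0, -0.0, 16.0]
wrist_force: [1.7, 0.4, 0.8]
opening: 0.0855
time: 3.4
ee_pos: [0.5524, -0.1176, 0.2314]
tcp_rot: [-90.0, -0.0, -3.0]
wrist_force: [0.1, -0.0, 0.3]
opening: 0.0854
```

```bash
python3 -m jog '[[0,-0.2,-0.2,-1.2,0,0,0],[0,-0.2,-0.2,-2.4,0,0,0],[0,-0.2,-0.2,-3.6,0,0,0],[0,-0.2,-0.2,-4.4,0,0,0],[0,-0.2,-0.2,-4.9,0,0,0]]'; python3 -m jog '[[0.5,0,0,0,0,0,0],[0.5,0,0,0,0,0,0],[0.6,0,0,0,0,0,0],[0.65,0,0,0,0,0,0],[0.65,0,0,0,0,0,0]]'
python3 - <<'E'
from h import *
im,d=bot.camera('scene')
cv2.imwrite('pics/c.png',cv2.resize(im[90:270,200:440],None,fx=3,fy=3,interpolation=cv2.INTER_CUBIC)[:,:,::-1])
E
```

```text
time: 3.9
ee_pos: [0.546, -0.1209, 0.1069]
tcp_rot: [-90.0, 0.1, -2.9]
wrist_force: [-0.4, -0.1, 1.3]
opening: 0.0855
time: 4.4
ee_pos: [0.5471, -0.1211, 0.1096]
tcp_rot: [-90.0, -0.1, -2.9]
wrist_force: [-1.0, -0.7, 0.0]
opening: 0.0297
```

View pics/c.png

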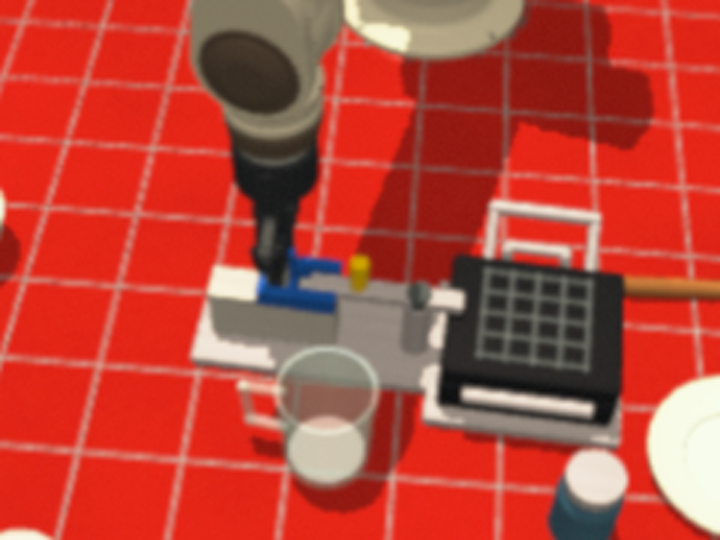

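The jaws straddle the fin (px 275,265). Closing, then drawing out along pan -y.

```bash
python3 -m jog '[[0.8,0,0,0,0,0,0],[0.9,0,0,0,0,0,0],[1,0,0,0,0,0,0],[1,0,0,0,0,0,0],[1,0,0,0,0,0,0]]' 30; python3 -m jog '[[1,0,-0.1,0,0,0,0],[1,0,-0.2,0,0,0,0],[1,0,-0.3,0,0,0,0],[1,0,-0.4,0,0,0,0],[1,0,-0.5,0,0,0,0]]'; python3 -m jog '[[1,0,-0.15,0,0,0,0],[1,0,-0.3,0,0,0,0],[1,-0.05,-0.45,0,0,0,0],[1,-0.05,-0.6,0,0,0,0],[1,-0.05,-0.75,0,0,0,0]]'
```

```text
time: 4.95
ee_pos: [0.546, -0.121, 0.109]
tcp_rot: [-90.0, 0.1, -2.9]
wrist_force: [-4.9, -0.1, 3.8]
opening: 0.0116
time: 5.45
ee_pos: [0.5454, -0.1332, 0.109]
tcp_rot: [-90.0, 0.1, -2.9]
wrist_force: [-10.3, 3.5, 5.4]
opening: 0.0118
time: 5.95
ee_pos: [0.5443, -0.152, 0.109]
tcp_rot: [-90.0, 0.1, -2.9]
wrist_force: [-8.2, 2.6, 5.2]
opening: 0.0115
```

```bash
python3 -m jog '[[1,-0.05,-0.1,0,0,0,0],[1,-0.05,-0.2,0,0,0,0],[1,-0.06,-0.3,0,0,0,0],[1,-0.06,-0.4,0,0,0,0],[1,-0.06,-0.5,0,0,0,0]]';python3 -m jog '[[1,0,-0.04,0,0,0,0],[1,0,-0.08,0,0,0,0],[1,0,-0.08,0,0,0,0]]'
```

```text
time: 6.45
ee_pos: [0.5436, -0.1624, 0.1088]
tcp_rot: [-89.7, 0.0, -2.8]
wrist_force: [-5.2, 26.3, 6.6]
opening: 0.0118
time: 6.75
ee_pos: [0.5436, -0.1624, 0.1088]
tcp_rot: [-89.5, 0.1, -2.7]
wrist_force: [-5.1, 27.0, 7.9]
opening: 0.0115
```

```bash
python3 -m jog '[[1,0,0.12,0,0,0,0],[0.8,0,0.12,0,0,0,0],[0.6,0,0.12,0,0,0,0],[0.5,0,0.12,0,0,0,0],[0.5,0,0.12,0,0,0,0]]';python3 -m jog '[[0.5,0,0,0.5,0,0,0],[0.5,0,0,1,0,0,0],[0.5,0,0,1.8,0,0,0],[0.5,0,0,2.8,0,0,0],[0.5,0,0,2.8,0,0,0]]'; python3 -c "
from workcell import bot
s=bot.get_obs();print(s['q'],s['ee_pos'],s['tcp_rot'])"; python3 m.py | head -6
```

```text
time: 7.25
ee_pos: [0.544, -0.1641, 0.1086]
tcp_rot: [-90.0, -0.0, -2.9]
wrist_force: [-1.0, 0.4, 0.1]
opening: 0.0426
time: 7.75
ee_pos: [0.5454, -0.1642, 0.1838]
tcp_rot: [-90.1, -0.4, -2.9]
wrist_force: [-0.4, -0.0, 1.2]
opening: 0.0429
[-1.67612994e+01  6.55684429e+00  6.51404953e+00  8.95881753e+01
  8.11569811e-04  7.60962215e+01] [ 0.5453656  -0.1642495   0.18377355] [-90.08788832  -0.35841243  -2.85724336]
scene blue 393 [ 0.554  -0.1472  0.1025] [ 0.523 -0.182  0.076] [ 0.576 -0.107  0.138] ((548.1715698242188, -144.1859130859375), (74.33317565917969, 52.84836196899414), 87.64044189453125)
scene fintop 37 [ 0.5477 -0.1644  0.1337] [ 0.541 -0.179  0.13 ] [ 0.554 -0.149  0.138] ((547.7689208984375, -163.90403747558594), (30.073022842407227, 10.963549613952637), 82.39685821533203)
scene fin 74 [ 0.5492 -0.1625  0.128 ] [ 0.541 -0.179  0.115] [ 0.554 -0.147  0.138] ((547.8768310546875, -162.73825073242188), (32.34024429321289, 11.070229530334473), 83.47089385986328)
scene yel 88 [ 0.5434 -0.0545  0.206 ] [ 0.431 -0.108  0.096] [ 0.564 -0.037  0.586] ((504.89117431640625, -84.17276763916016), (138.0215606689453, 50.82142639160156), 23.172361373901367)
scene yeltop 43 [ 0.528  -0.0648  0.3028] [ 0.431 -0.108  0.127] [ 0.561 -0.037  0.586] ((504.15106201171875, -84.48956298828125), (136.41140747070312, 50.82142639160156), 23.172361373901367)
scene bar 223 [0.4518 0.1299 0.1005] [0.438 0.075 0.088] [0.474 0.186 0.111] yaw -1.9644429620078083
```

```bash
python3 -m jog '[[0.5,0.05,1.2,0,0,0,0],[0.5,0.1,2.4,0,0,0,0],[0.5,0.2,3.6,0,0,0,0],[0.5,0.25,4.7,0,0,0,0],[0.5,0.25,4.7,0,0,0,0]]';python3 -m jog '[[0.5,0,0,-0.7,0,0,0],[0.5,0,0,-1.4,0,0,0],[0.5,0,0,-2.1,0,0,0],[0.5,0,0,-2.7,0,0,0],[0.5,0,0,-3,0,0,0]]';python3 -m jog '[[0.7,0,0,0,0,0,0],[0.8,0,0,0,0,0,0],[0.9,0,0,0,0,0,0],[1,0,0,0,0,0,0],[1,0,0,0,0,0,0]]' 20;  python3 - <<'E'
from h import *
im,d=bot.camera('scene')
cv2.imwrite('pics/d.png',cv2.resize(im[90:270,200:440],None,fx=3,fy=3,interpolation=cv2.INTER_CUBIC)[:,:,::-1])
E
```

```text
time: 8.45
ee_pos: [0.5499, -0.0437, 0.178]
tcp_rot: [-90.0, 0.1, -2.7]
wrist_force: [0.1, -1.0, 0.5]
opening: 0.0426
time: 8.95
ee_pos: [0.5494, -0.0466, 0.1019]
tcp_rot: [-90.0, 0.1, -2.9]
wrist_force: [0.3, -0.4, -0.5]
opening: 0.0427
time: 9.45
ee_pos: [0.5503, -0.0464, 0.1042]
tcp_rot: [-90.0, -0.0, -2.9]
wrist_force: [-1.5, -0.8, -0.7]
opening: 0.017
```

View pics/d.png

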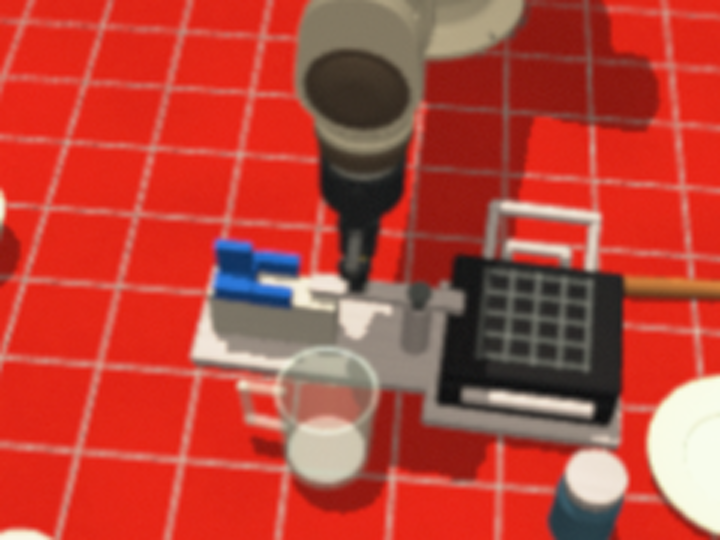

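```bash
python3 -m jog '[[1,-0.24,0.03,0,0,0,-1],[1,-0.48,0.08,0,0,0,-1.9],[1,-0.71,0.15,0,0,0,-2.9],[1,-0.93,0.25,0,0,0,-3.8],[1,-1.14,0.37,0,0,0,-4.8]]' 30
```

```text
time: 10.0
ee_pos: [0.5226, -0.038, 0.1043]
tcp_rot: [-90.0, -0.2, -27.1]
wrist_force: [6.1, -6.3, -4.9]
opening: 0.017
```

```bash
python3 -m jog '[[1,-0.2,0.14,0,0,0,-1],[1,-0.38,0.31,0,0,0,-1.9],[1,-0.54,0.49,0,0,0,-2.9],[1,-0.68,0.68,0,0,0,-3.8],[1,-0.81,0.89,0,0,0,-4.8]]';python3 -m jog '[[1,-0.09,0.22,0,0,0,-1],[1,-0.17,0.46,0,0,0,-1.9],[1,-0.22,0.69,0,0,0,-2.9],[1,-0.25,0.94,0,0,0,-3.8],[1,-0.25,1.16,0,0,0,-4.8]]'; python3 -m jog '[[1,0,0.05,0,0,0,0],[1,0,0.1,0,0,0,0],[1,0,0.1,0,0,0,0]]'
```

```text
time: 10.5
ee_pos: [0.5016, -0.0159, 0.1043]
tcp_rot: [-90.1, -0.2, -51.1]
wrist_force: [0.1, -6.9, -0.6]
opening: 0.0173
time: 11.0
ee_pos: [0.4945, 0.0137, 0.1042]
tcp_rot: [-90.1, -0.1, -75.1]
wrist_force: [-5.2, -6.4, 2.1]
opening: 0.017
time: 11.3
ee_pos: [0.4944, 0.0149, 0.1042]
tcp_rot: [-90.1, -0.2, -74.9]
wrist_force: [-6.6, -13.8, 2.3]
opening: 0.0169
```

```bash
python3 -m jog '[[0.8,0,0,0,0,0,0],[0.6,0,0,0,0,0,0],[0.6,0,0,0,0,0,0],[0.6,0,0,0,0,0,0],[0.6,0,0,0.2,0,0,0]]';python3 -m jog '[[0.6,0,0,0.5,0,0,0],[0.6,0,0,1.2,0,0,0],[0.6,0,0,2,0,0,0],[0.6,0,0,3,0,0,0],[0.6,0,0,3.4,0,0,0]]';python3 -m jog '[[0.6,-0.2,0.5,0,0,0,1.4],[0.6,-0.4,1,0,0,0,2.8],[0.6,-0.6,1.5,0,0,0,4.2],[0.6,-0.8,2,0,0,0,5.6],[0.6,-0.9,2.4,0,0,0,7.2]]';python3 -m jog '[[0.6,-0.2,0.5,0,0,0,1.4],[0.6,-0.4,1,0,0,0,2.8],[0.6,-0.6,1.5,0,0,0,4.2],[0.6,-0.8,2,0,0,0,5.6],[0.6,-0.9,2.1,0,0,0,7.2]]';python3 m.py;python3 - <<'E'
from h import *
im,d=bot.camera('scene')
cv2.imwrite('pics/e.png',cv2.resize(im[90:270,200:440],None,fx=3,fy=3,interpolation=cv2.INTER_CUBIC)[:,:,::-1])
print(bot.get_obs()['ee_pos'])
E
```

```text
time: 11.8
ee_pos: [0.495, 0.017, 0.1086]
tcp_rot: [-90.0, 0.0, -74.8]
wrist_force: [0.1, 0.5, -0.0]
opening: 0.0341
time: 12.3
ee_pos: [0.496, 0.0169, 0.1971]
tcp_rot: [-89.8, -0.0, -74.8]
wrist_force: [0.1, -0.1, -0.6]
opening: 0.0343
time: 12.8
ee_pos: [0.4724, 0.0774, 0.194]
tcp_rot: [-90.0, 0.0, -38.5]
wrist_force: [1.4, 0.1, 0.3]
opening: 0.0345
time: 13.3
ee_pos: [0.4498, 0.1303, 0.1939]
tcp_rot: [-90.0, -0.0, -2.5]
wrist_force: [0.8, -0.2, -0.3]
opening: 0.034
scene blue 410 [ 0.5533 -0.1468  0.1028] [ 0.521 -0.181  0.076] [ 0.575 -0.107  0.139] ((547.67333984375, -144.23487854003906), (73.58523559570312, 53.9201545715332), 88.54682922363281)
scene fintop 38 [ 0.5469 -0.1622  0.1337] [ 0.539 -0.179  0.13 ] [ 0.554 -0.147  0.139] ((546.2494506835938, -162.8865203857422), (32.11491775512695, 11.610921859741211), 80.59302520751953)
scene fin 80 [ 0.5492 -0.1616  0.1285] [ 0.539 -0.179  0.116] [ 0.554 -0.147  0.139] ((547.3836059570312, -162.84402465820312), (32.460391998291016, 13.047240257263184), 82.5560531616211)
scene yel 76 [0.4973 0.0163 0.1162] [0.454 0.007 0.094] [0.508 
[... 972 characters left out ...]
.1195068359375, -164.6297149658203), (32.03204345703125, 10.734796524047852), 89.66957092285156)
top yel 33 [0.495  0.0146 0.1255] [0.487 0.007 0.094] [0.507 0.024 0.138] ((495.7960510253906, 16.880186080932617), (19.872989654541016, 15.576495170593262), 67.49624633789062)
top yeltop 25 [0.4953 0.0155 0.1317] [0.487 0.008 0.127] [0.502 0.024 0.138] ((495.1194763183594, 15.067255020141602), (14.599760055541992, 15.900344848632812), 43.17172622680664)
top bar 96 [0.4453 0.0951 0.1026] [0.433 0.072 0.089] [0.472 0.133 0.112] yaw 13.678719668658719
top lid rect ((547.0418701171875, 121.66554260253906), (164.0430145263672, 169.94650268554688), 87.01863861083984)
[0.45032501 0.1290863  0.19383741]
```

View pics/e.png

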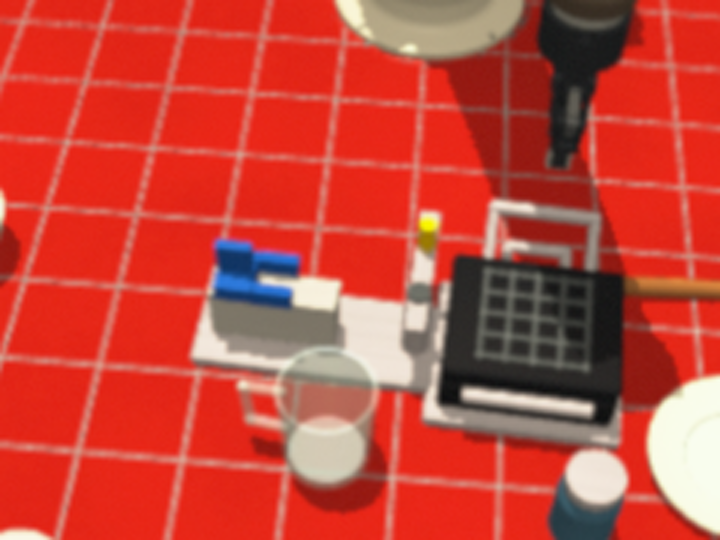

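Run:
```python
from h import *
for cam in ['scene','top']:
    im,d=bot.camera(cam)
    rr,cc=np.nonzero(d>0);W=world(cam,rr,cc,d[rr,cc])
    for lo,hi in [(.085,.1),(.1,.115),(.115,.13),(.13,.145),(.145,.16)]:
        p=W[(W[:,1]>lo)&(W[:,1]<hi)&(W[:,0]>.41)&(W[:,0]<.47)&(W[:,2]>.09)&(W[:,2]<.125)]
        if len(p): print(cam,lo,len(p),p.mean(0).round(4),p[:,0].min().round(4),p[:,0].max().round(4),p[:,2].max().round(4))
```

```text
scene 0.085 24 [0.446  0.0919 0.1022] 0.4382 0.4503 0.1084
scene 0.1 23 [0.4474 0.1074 0.1021] 0.4414 0.4527 0.1066
scene 0.115 23 [0.4483 0.1213 0.1033] 0.4406 0.4543 0.108
scene 0.13 26 [0.4492 0.137  0.1027] 0.4419 0.4542 0.1079
scene 0.145 22 [0.4501 0.152  0.1019] 0.4453 0.4548 0.1086
top 0.085 16 [0.4409 0.0924 0.1057] 0.4358 0.4458 0.1114
top 0.1 20 [0.4411 0.107  0.1054] 0.4362 0.4464 0.111
top 0.115 17 [0.4409 0.1221 0.106 ] 0.4364 0.4464 0.1095
top 0.13 2 [0.44   0.1313 0.105 ] 0.4397 0.4403 0.1095
```

```bash
python3 -m jog '[[0.6,-0.2,0,-1,0,0,0],[0.6,-0.22,0,-2,0,0,0],[0.6,-0.22,0,-3,0,0,0],[0.6,-0.22,0,-3.8,0,0,0],[0.6,-0.22,0,-4.4,0,0,0]]';python3 -m jog '[[0.7,0,0,0,0,0,0],[0.8,0,0,0,0,0,0],[0.9,0,0,0,0,0,0],[1,0,0,0,0,0,0],[1,0,0,0,0,0,0]]' 40;python3 -m jog '[[1,0,0,0,0,0,0],[1,0,0,0,0,0,0]]'
```

```text
time: 14.15
ee_pos: [0.4444, 0.1289, 0.0824]
tcp_rot: [-90.0, 0.1, -3.0]
wrist_force: [0.4, 0.7, 0.5]
opening: 0.0343
time: 14.65
ee_pos: [0.4435, 0.1293, 0.0845]
tcp_rot: [-90.0, 0.1, -2.9]
wrist_force: [-9.0, -0.0, 1.5]
opening: 0.0127
time: 14.85
ee_pos: [0.4435, 0.1293, 0.0845]
tcp_rot: [-90.0, 0.1, -2.9]
wrist_force: [-9.2, 0.2, 0.9]
opening: 0.0131
```

```bash
python3 - <<'E'
import numpy as np
def tcp(p):
    f=np.radians(p);t=np.radians(max(0,(p-30)/2));L=18
    dx=197*(1-np.cos(f))+43*np.sin(f)+L*np.sin(t);dz=197*np.sin(f)-43*(1-np.cos(f))+L*(1-np.cos(t))
    return np.array([.9986*dx,-.052*dx,dz])/25
for a in range(0,90,10):
    print(a,[(tcp(a+2*i)-tcp(a)).round(2).tolist() for i in range(1,6)],(np.array([.444,.129,.0845])+tcp(a+10)*.025).round(3))
E
python3 -m jog '[[1,0,0,0.04,0,0,0],[1,0.06,0,0.27,0,0,0]]'
```

```text
0 [[0.06, -0.0, 0.27], [0.14, -0.01, 0.55], [0.22, -0.01, 0.81], [0.32, -0.02, 1.08], [0.42, -0.02, 1.34]] [0.454 0.128 0.118]
10 [[0.11, -0.01, 0.26], [0.23, -0.01, 0.51], [0.36, -0.02, 0.76], [0.5, -0.03, 1.01], [0.64, -0.03, 1.25]] [0.471 0.128 0.149]
20 [[0.15, -0.01, 0.24], [0.32, -0.02, 0.46], [0.49, -0.03, 0.69], [0.67, -0.03, 0.91], [0.85, -0.04, 1.12]] [0.492 0.127 0.177]
30 [[0.21, -0.01, 0.2], [0.42, -0.02, 0.4], [0.64, -0.03, 0.59], [0.86, -0.04, 0.78], [1.09, -0.06, 0.96]] [0.519 0.125 0.201]
40 [[0.24, -0.01, 0.17], [0.48, -0.03, 0.33], [0.73, -0.04, 0.48], [0.98, -0.05, 0.63], [1.24, -0.06, 0.77]] [0.55  0.123 0.22 ]
50 [[0.26, -0.01, 0.13], [0.53, -0.03, 0.25], [0.8, -0.04, 0.36], [1.08, -0.06, 0.46], [1.36, -0.07, 0.56]] [0.584 0.122 0.234]
60 [[0.28, -0.01, 0.08], [0.57, -0.03, 0.16], [0.85, -0.04, 0.22], [1.14, -0.06, 0.28], [1.43, -0.07, 0.33]] [0.62  0.12  0.242]
70 [[0.29, -0.02, 0.04], [0.58, -0.03, 0.06], [0.88, -0.05, 0.08], [1.17, -0.06, 0.09], [1.46, -0.08, 0.09]] [0.656 0.118 0.245]
80 [[0.29, -0.02, -0.01], [0.58, -0.03, -0.03], [0.87, -0.05, -0.06], [1.16, -0.06, -0.1], [1.45, -0.08, -0.15]] [0.693 0.116 0.241]
time: 15.05
ee_pos: [0.4448, 0.1292, 0.0906]
tcp_rot: [-90.0, 0.2, -2.9]
wrist_force: [-5.8, -0.4, -3.8]
opening: 0.0124
```

```bash
python3 -m jog '[[1,0.08,0,0.27,0,0,0],[1,0.16,-0.01,0.54,0,0,0],[1,0.26,-0.02,0.81,0,0,0],[1,0.36,-0.02,1.07,0,0,0]]';python3 -m jog '[[1,0.11,-0.01,0.26,0,0,0],[1,0.23,-0.01,0.51,0,0,0],[1,0.36,-0.02,0.76,0,0,0],[1,0.5,-0.03,1.01,0,0,0],[1,0.64,-0.03,1.25,0,0,0]]'
```

```text
time: 15.45
ee_pos: [0.4534, 0.1287, 0.1178]
tcp_rot: [-90.0, 0.2, -2.9]
wrist_force: [-11.1, -0.6, -1.2]
opening: 0.0123
time: 15.95
ee_pos: [0.4689, 0.1278, 0.1494]
tcp_rot: [-90.0, 0.3, -2.9]
wrist_force: [-14.1, -1.6, 2.0]
opening: 0.0122
```

```bash
python3 -m jog '[[1,0.15,-0.01,0.24,0,0,0],[1,0.32,-0.02,0.46,0,0,0],[1,0.49,-0.03,0.69,0,0,0],[1,0.67,-0.03,0.91,0,0,0],[1,0.85,-0.04,1.12,0,0,0]]'
```

```text
time: 16.45
ee_pos: [0.4896, 0.1266, 0.1784]
tcp_rot: [-90.0, 0.3, -2.9]
wrist_force: [-19.0, -2.7, 10.7]
opening: 0.0125
```

```bash
python3 -m jog '[[1,0.19,-0.01,0.23,-0.01,-0.2,0],[1,0.38,-0.02,0.46,-0.02,-0.4,0],[1,0.58,-0.03,0.67,-0.03,-0.6,0],[1,0.8,-0.04,0.86,-0.04,-0.8,0],[1,1.03,-0.06,1.04,-0.05,-1,0]]'
```

```text
time: 16.95
ee_pos: [0.5165, 0.125, 0.2048]
tcp_rot: [-90.0, -4.9, -2.9]
wrist_force: [-14.2, -1.5, 10.0]
opening: 0.0123
```

```bash
python3 -m jog '[[1,0.22,-0.01,0.21,-0.01,-0.2,0],[1,0.45,-0.03,0.41,-0.02,-0.4,0],[1,0.7,-0.04,0.57,-0.03,-0.6,0],[1,0.95,-0.05,0.73,-0.04,-0.8,0],[1,1.21,-0.06,0.87,-0.05,-1,0]]'
```

```text
time: 17.45
ee_pos: [0.5479, 0.1233, 0.2263]
tcp_rot: [-90.0, -10.1, -2.9]
wrist_force: [-7.2, -4.0, 5.4]
opening: 0.0124
```

```bash
python3 -m jog '[[1,0.27,-0.01,0.14,-0.01,-0.2,0],[1,0.54,-0.03,0.27,-0.02,-0.4,0],[1,0.82,-0.04,0.39,-0.03,-0.6,0],[1,1.11,-0.06,0.5,-0.04,-0.8,0],[1,1.4,-0.07,0.6,-0.05,-1,0]]'
```

```text
time: 17.95
ee_pos: [0.5833, 0.1218, 0.2414]
tcp_rot: [-90.0, -15.1, -2.9]
wrist_force: [-5.3, -4.4, 1.8]
opening: 0.012
```

```bash
python3 -m jog '[[1,0.28,-0.01,0.08,-0.01,-0.2,0],[1,0.57,-0.03,0.16,-0.02,-0.4,0],[1,0.86,-0.04,0.23,-0.03,-0.6,0],[1,1.16,-0.06,0.29,-0.04,-0.8,0],[1,1.46,-0.07,0.34,-0.05,-1,0]]'
```

```text
time: 18.45
ee_pos: [0.6201, 0.12, 0.2488]
tcp_rot: [-90.0, -20.1, -2.9]
wrist_force: [-6.1, -4.0, 4.4]
opening: 0.0123
```

```bash
python3 -m jog '[[1,0.29,-0.02,0.04,-0.01,-0.2,0],[1,0.58,-0.03,0.06,-0.02,-0.4,0],[1,0.89,-0.05,0.08,-0.03,-0.6,0],[1,1.19,-0.06,0.09,-0.04,-0.8,0],[1,1.49,-0.08,0.09,-0.05,-1,0]]'
```

```text
time: 18.95
ee_pos: [0.6575, 0.118, 0.2507]
tcp_rot: [-90.0, -25.1, -2.9]
wrist_force: [-1.1, -4.3, 5.0]
opening: 0.0123
```

```bash
python3 -m jog '[[1,0.29,-0.02,-0.01,-0.01,-0.2,0],[1,0.58,-0.03,-0.03,-0.02,-0.4,0],[1,0.87,-0.05,-0.06,-0.03,-0.6,0],[1,1.17,-0.06,-0.1,-0.04,-0.8,0],[1,1.47,-0.08,-0.15,-0.05,-1,0]]';python3 -m jog '[[1,0,0,0,0,0,0],[1,0,0,0,0,0,0]]'
python3 - <<'E'
from h import *
im,d=bot.camera('scene')
cv2.imwrite('pics/f.png',cv2.resize(im[60:270,200:480],None,fx=2.8,fy=2.8,interpolation=cv2.INTER_CUBIC)[:,:,::-1])
E
```

```text
time: 19.45
ee_pos: [0.6943, 0.116, 0.2462]
tcp_rot: [-90.1, -30.1, -2.9]
wrist_force: [-4.4, -4.2, -2.9]
opening: 0.0125
time: 19.65
ee_pos: [0.694, 0.116, 0.2462]
tcp_rot: [-90.0, -30.0, -2.9]
wrist_force: [-0.5, -5.8, -1.2]
opening: 0.0121
```

View pics/f.png

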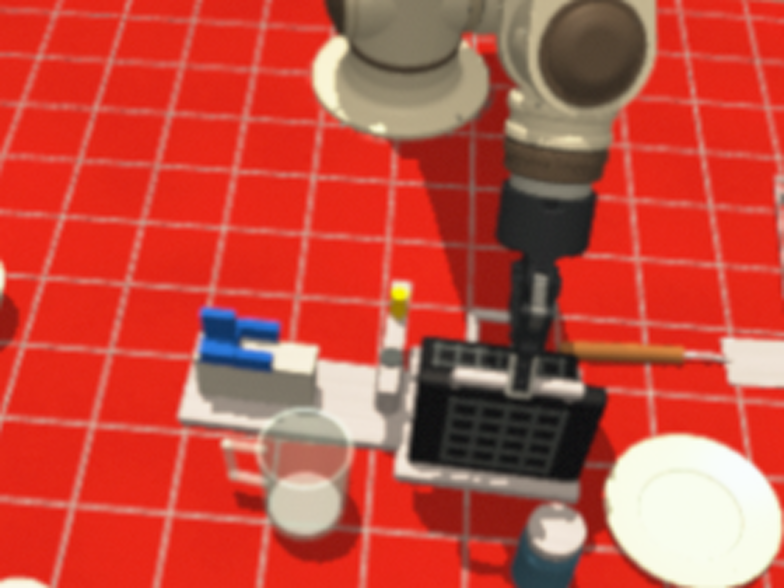

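```bash
python3 -m jog '[[0.8,0,0,0,0,0,0],[0.6,0,0,0,0,0,0],[0.55,0,0,0,0,0,0],[0.55,0,0,0,0,0,0],[0.55,0,0,0,0,0,0]]';python3 -m jog '[[0.55,-0.15,0,0.26,0,0,0],[0.55,-0.3,0,0.52,0,0,0],[0.55,-0.6,0,1.04,0,0,0],[0.55,-1,0,1.73,0,0,0],[0.55,-1.5,0,2.6,0,0,0]]';python3 -m jog '[[0.55,-1,0,0.5,0,0,0],[0.55,-2.2,0,1,0,0,0],[0.55,-3.4,0,1,0,0,0],[0.55,-4.6,0,1,0,0,0],[0.55,-5.5,0,1,0,0,0]]'; python3 -m jog '[[0.55,-1,1,0,0,0,0],[0.55,-2,2,0,0,0,0],[0.55,-2.5,3,0,0,0,0],[0.55,-2.5,3.5,0,0,0,0],[0.55,-2.5,3.5,0,0,0,0]]';python3 look.py g lid_bar keeper_fin latch_knob jug plate sugar_jar spatula bowl
python3 - <<'E'
from h import *
im,d=bot.camera('scene')
cv2.imwrite('pics/g.png',cv2.resize(im[60:290,150:500],None,fx=2.2,fy=2.2,interpolation=cv2.INTER_CUBIC)[:,:,::-1])
E
```

```text
time: 20.2
ee_pos: [0.6939, 0.1167, 0.2464]
tcp_rot: [-90.0, -30.0, -2.8]
wrist_force: [0.6, -0.3, -0.4]
opening: 0.0382
time: 20.7
ee_pos: [0.6555, 0.1164, 0.3124]
tcp_rot: [-90.0, -30.0, -2.9]
wrist_force: [-0.2, 0.3, 0.2]
opening: 0.0386
time: 21.2
ee_pos: [0.517, 0.1163, 0.3382]
tcp_rot: [-89.9, -30.2, -2.9]
wrist_force: [0.3, 0.7, -0.6]
opening: 0.0385
time: 21.7
ee_pos: [0.4562, 0.2053, 0.337]
tcp_rot: [-90.0, -30.1, -2.7]
wrist_force: [0.5, -0.7, 0.7]
opening: 0.038
scene lid_bar 0.57 [212. 379.] 2381 med [0.669 0.116 0.16 ] lo [0.657 0.038 0.072] hi [0.698 0.197 0.257]
scene keeper_fin 0.73 [162. 179.] 985 med [ 0.449 -0.489  0.034] lo [ 0.416 -0.53   0.002] hi [ 0.525 -0.428  0.06 ]
scene keeper_fin 0.56 [182. 286.] 553 med [ 0.552 -0.149  0.097] lo [ 0.441 -0.184  0.   ] hi [ 0.574 -0.11   0.135]
scene latch_knob 0.81 [184. 344.] 291 med [0.536 0.014 0.096] lo [0.462 0.002 0.089] hi [0.596 0.024 0.131]
scene jug 0.91 [226. 309.] 1478 med [ 0.671 -0.068  0.064] lo [ 0.639 -0.134  0.001] hi [ 0.724 -0.024  0.109]
scene plate 0.66 [243. 447.] 2654 med [0.656 0.333 0.009] lo [0
[... 1391 characters left out ...]
4] hi [0.593 0.024 0.133]
top sugar_jar 0.67 [167. 251.] 147 med [0.721 0.161 0.091] lo [0.709 0.142 0.029] hi [0.755 0.183 0.099]
top sugar_jar 0.27 [217. 347.] 281 med [ 0.539 -0.151  0.1  ] lo [ 0.519 -0.177  0.082] hi [ 0.569 -0.111  0.137]
top spatula 0.8 [252. 184.] 511 med [0.451 0.421 0.005] lo [ 0.42   0.209 -0.001] hi [0.476 0.47  0.022]
top spatula 0.35 [167. 254.] 179 med [0.723 0.161 0.092] lo [0.708 0.142 0.016] hi [0.758 0.184 0.1  ]
top bowl 0.89 [236. 444.] 962 med [ 0.472 -0.494  0.025] lo [ 0.419 -0.534  0.002] hi [ 0.521 -0.435  0.061]
22.6 [0.45642562 0.20400964 0.33628211] [-90.00546986 -30.03708268  -2.84948606] [ 0.13794949 -0.35663535  0.00093579] 0.03869346490967459
```

View pics/g.png

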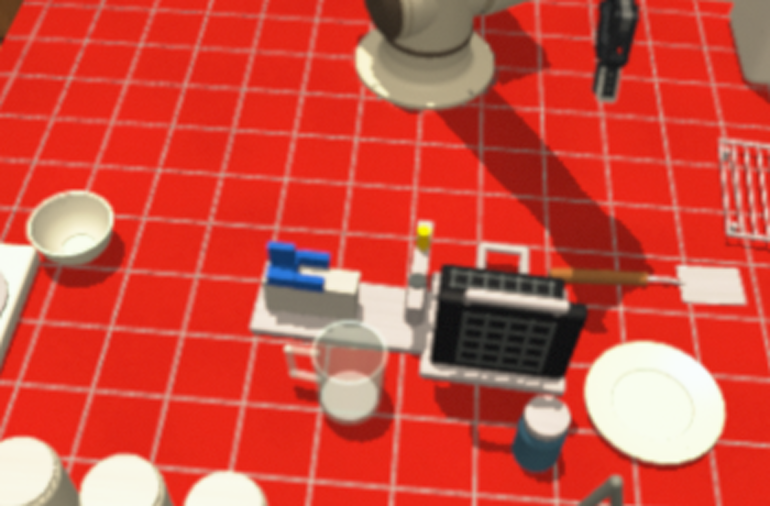

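The lid stands free and upright (bar near px 520,300). The latch points to the front, the keeper is out, and the bystanders are in place.

```bash
python3 -c "
from workcell import bot
print(bot.job_done())"
```

```text
the job is handed in; nothing more can be done
None
```

The waffle pan is open and handed in at about 22.6 s: keeper out, latch all the way round, and the lid standing upright on its own with the robot clear.

- **Keeper:** I drew it about 42 mm outwards until it hit its stop. The force there was about 27 N, and I backed off before letting go. That is about 3 mm short of the listed 45 mm, probably because it did not start exactly at 0.
- **Latch:** I swung it by the knob to its front stop. The cameras put the knob at about (0.497, 0.015), which matches roughly 90°.
- **Lid:** I raised it at about 0.35 rad/s. The bar's position at release gave an angle of about 90°.
- **Force while lifting:** The force rose to about 22 N around 30° because my planned arc was slightly too tight. I widened the arc and it fell below 10 N.
- **Last checks:** After I let go and withdrew, the lid still stood upright with no force at the wrist. The jug, plate, sugar jar and bowl measured within about 5 mm of where they started.
- **Spatula:** In the last check only the top camera found it, and its position was unchanged within noise. The last picture also shows it in place.
- **False detections:** The networks gave some wrong labels, such as calling the bowl the keeper. I discarded those by checking them against the pictures.

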